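Stand the staining reagents in their colour-matched holders

ROBOT

A 7-joint arm with a two-finger parallel gripper is mounted at the origin on a cart in front of the work surface, level with it; the furniture and walls round the work are solid. World frame = base frame: x ahead of the robot, y to its left, z up, the work surface at z = 0. Lengths are in m, angles in rad, forces in N, time in s.
With the tool pointing down it reaches from about 0.425 to 0.925 m from the base axis. Payload 6.8 kg.
Tool frame: the origin (TCP) lies at the very end of the fingers, on their centre line; the grasp point (between the pads) lies bot.grip_point_offset behind it (bot.grip_point_offset is the distance from the TCP to the grasp point, in m); z points along the fingers, y is the line along which they close (so a half turn about z gives the same grasp; the last joint's range is limited). The gripper opens to 85 mm and grips with 20 to 120 N. Pads are 22 mm wide; open, the fingers measure 114 mm over their backs; the gripper's body (76 mm by 85 mm) begins 54 mm behind the grasp point. The pads swing forward as they close: fully open they stand 13 mm farther back than shut.
Start: joints at [1.072, 0.477, 0.022, 1.555, -0.011, 1.109, -0.083], TCP at [0.257, -0.624, 0.231] pointing down, gripper open.
Joint ranges: [-2.96, 2.96], [-0.34, 2.1], [-1.41, 1.46], [0.24, 2.44], [-1.37, 4.51], [0.17, 1.92], [-2.96, 2.96]. Speed limits (rad/s): [2.39, 2.39, 3.14, 3.14, 3.14, 3.14, 3.14].

INTERFACE

Orientations are given as a unit quaternion [w, x, y, z].
In Python, from station import bot, imaging gives the robot as it stands. The module is installed in compiled form; this text tells all that it offers.
- The arm moves only by the tool carry_out, never from a script. Its argument "targets" is one flat list of numbers, 5 for each row, row after row: the closure in counts, from 0 (fully open) to 255 (shut), then the shift along the world's x, y, z in mm, then the turn about the world's z in degrees. A call has 1 to 20 rows; each row shifts and turns the commanded pose from where the row before left it; what a row does not reach is not made up. A row lasts 1/10 s, in which the tool goes at most 50 mm and 8.59 degrees, less where a joint would pass 70% of its speed; a pose out of reach is approached as far as the arm can. A call is refused whole if a number of a shift passes 50 or a number of a turn 8.59, either way. A call with a gripper value outside its range is refused whole. The fingers move at their own pace and stop on an object; "newtons" is the grip in N (left out, the last holds). Time passes only in rows, so rows that do not move let the fingers close. It gives the time, the measured TCP pose, the force, the opening and the grip force at its end, in the units of the state.
- bot.get_obs(): the state, without advancing time (a new reading comes with each control period).
- imaging.read_camera(name): name is "side" or "top"; returns a dict with "frame" (480x640x3 uint8, red, green, blue), "fov_y" (degrees; the focal length in pixels is half the picture's height over the tangent of half this angle, whatever the lens; pixels are square), "cx", "cy" (the principal point, pixels), "pose" (4x4, takes a point from camera to world coordinates). Camera axes: x right, y up, looking along -z (the intrinsics and any distortion apply to the point x, -y, -z); pixel columns grow to the right and rows downward; lengths in m; the calibration is good to about 2 mm. A picture is of the moment at which its call begins. There is no depth.
- bot.hand_in(): hands the job in; it is judged then, once.
The state is a dict: "t": time; "q": joint angles; "joint_vel": joint speeds; "joint_torque": joint torques, N m; "eef_pos": TCP position; "tool_rot": TCP orientation; "contact_force": force on the tool from outside, world axes, zero at the start; "torque": the same for the moment, N m; "gripper_width": opening from 0.0 (shut) to 1.0 (fully open); "grasp_force": force on a finger pad.
Only numpy, scipy, OpenCV 4.12 (cv2) and the standard library are available. Lean on these libraries where they do the work, as an engineer would, in place of code of your own. Each camera call takes 0.05 s, during which the arm holds its last target. There are 200 camera calls.

TASK

Tidy the staining bench: stand the blue-capped bottle, the red-capped bottle, the amber dropper bottle with the black bulb and the orange-lidded jar upright inside the round holder whose rim has the colour of its cap, bulb or lid (blue, red, black, orange), each down on the holder's floor. Leave the glass beaker and the pink petri dish where they are.

Things in the scene. Friction and masses are not known exactly. Their poses are not given: they have to be found in the camera images.
- blue_bottle: Small white-and-clear bottle with a blue screw cap and a purple-edged label: body 31 mm diameter up to 50 mm, cap 22 mm diameter, 56 mm tall, about 40 g. Origin: centre of its underside; z up along its axis. Stands loose and upright on the bench at the start; round, so its yaw does not matter. 
- red_bottle: Small white-and-clear bottle with a red screw cap and a red-edged label: body 29 mm diameter up to 45 mm, cap 20 mm diameter, 50 mm tall, about 35 g. Origin: centre of its underside; z up along its axis. Stands loose and upright on the bench at the start; round, so its yaw does not matter. 
- amber_dropper: Small amber-brown dropper bottle with a black rubber bulb on top: body 29 mm diameter up to 47 mm, collar 20 mm and bulb 12 mm diameter above, 68 mm tall, about 35 g. Origin: centre of its underside; z up along its axis. Stands loose and upright on the bench at the start; round, so its yaw does not matter. 
- orange_jar: White specimen jar with a ribbed orange screw lid: body 40 mm diameter up to 42 mm, lid 46 mm diameter from 42 to 56 mm (the top), about 45 g. The lid is fixed to it. Origin: centre of its underside; z up along its axis. Stands loose and upright on the bench at the start; round, so its yaw does not matter. 
- blue_holder: Fixed round holder with an upright blue rim and a white foot flange, for the blue-capped bottle. Pocket 50 mm inner diameter, rim wall 4 mm thick, rim top 12 mm above the bench, flange 66 mm across and 4 mm high or less, flat white inner floor 4 mm above the bench. Empty at the start. Origin: centre of its underside, on the bench; z up.
- red_holder: Fixed round holder with an upright red rim and a white foot flange, for the red-capped bottle. Pocket 48 mm inner diameter, rim wall 4 mm thick, rim top 12 mm above the bench, flange 64 mm across and 4 mm high or less, flat white inner floor 4 mm above the bench. Empty at the start. Origin: centre of its underside, on the bench; z up.
- black_holder: Fixed round holder with an upright black rim and a white foot flange, for the amber dropper bottle with the black bulb. Pocket 48 mm inner diameter, rim wall 4 mm thick, rim top 12 mm above the bench, flange 64 mm across and 4 mm high or less, flat white inner floor 4 mm above the bench. Empty at the start. Origin: centre of its underside, on the bench; z up.
- orange_holder: Fixed round holder with an upright orange rim and a white foot flange, for the orange-lidded jar. Pocket 58 mm inner diameter, rim wall 4 mm thick, rim top 12 mm above the bench, flange 74 mm across and 4 mm high or less, flat white inner floor 4 mm above the bench. Empty at the start. Origin: centre of its underside, on the bench; z up.
- glass_beaker: Clear beaker, 50 mm diameter, 60 mm tall, loose: a bystander, to be left where it is. Origin: centre of its underside; z up.
- pink_dish: Pink petri dish, 55 mm diameter, 14 mm tall, loose: a bystander, to be left where it is. Origin: centre of its underside; z up.
Not all that is in view belongs to the job. Leave any green look-alike of the red_bottle alone.

How it is judged:
At the end, for the whole second after the job is handed in: Each of the four containers stands upright (within 0.12 rad) and at rest in the holder of its own colour: its axis within 11 mm of the holder's axis and its underside on the inner floor (less than 8 mm above the holder's underside) (horizontal distance between blue_bottle and blue_holder below 0.011 m and z of blue_bottle in the frame of blue_holder below 0.008 m and angle between each of blue_bottle, red_bottle, amber_dropper, orange_jar's own z axis and vertical below 0.12 rad and linear speed of each of blue_bottle, red_bottle, amber_dropper, orange_jar below 0.02 m/s and horizontal distance between red_bottle and red_holder below 0.011 m and z of red_bottle in the frame of red_holder below 0.008 m and horizontal distance between amber_dropper and black_holder below 0.011 m and z of amber_dropper in the frame of black_holder below 0.008 m and horizontal distance between orange_jar and orange_holder below 0.011 m and z of orange_jar in the frame of orange_holder below 0.008 m); the robot touches nothing.
It fails at once if the glass beaker is moved by more than 20 mm (distance of glass_beaker from where it was at the start of the episode above 0.02 m).
It fails at once if the pink petri dish is moved by more than 20 mm (distance of pink_dish from where it was at the start of the episode above 0.02 m).
It also fails if it takes over 99 s, if anything falls off the work surface, if the arm or the gripper's body presses on something with over 40 N, if the wrist force passes 120 N, or if a joint passes its speed limit or range.

## Working session

There is one attempt and no reset: what is moved stays moved. The work goes in short steps, Python scripts to look and compute and a tool call to move; the robot and the scene stay as the last step left them, time stands still between calls to the robot, and variables do not carry over. Pictures are saved under pics/ and viewed, at most 14 in all, crops included, and the job is handed in when it is done.

Besides the shell and the picture viewer there is one more tool, called as name(argument=value, ...) on one line, values as JSON. carry_out: Moves the arm, as the interface text tells. Its arguments: {"type":"object","properties":{"targets":{"type":"array","items":{"type":"number"}},"newtons":{"type":"number"}},"required":["targets"]}

```bash
mkdir -p pics
python3 - <<'E'
from station import bot, imaging
import cv2
print(bot.get_obs(), bot.grip_point_offset)
for n in("top","side"):
    d=imaging.read_camera(n); print(n,{k:d[k] for k in d if k!="frame"})
    cv2.imwrite(f"pics/{n}0.png",d["frame"][:,:,::-1])
E
```

```text
{'t': 0.0, 'q': array([ 1.07192567,  0.47780478,  0.02234627,  1.5563994 , -0.01147123,
        1.10929282, -0.08312555]), 'joint_vel': array([ 5.50910596e-04,  1.75815375e-03, -1.04381471e-03,  1.00670308e-04,
       -1.32971207e-03, -1.75609491e-03,  9.64236921e-06]), 'joint_torque': array([-5.77545215e-04, -5.96465850e+01,  1.60749145e+00, -2.81207246e+01,
        1.24411707e-02,  9.41237173e-03, -1.82558540e-05]), 'eef_pos': array([ 0.25687137, -0.62360532,  0.23034469]), 'tool_rot': array([-8.52029532e-04,  9.80972196e-01,  1.94146241e-01, -2.50296244e-04]), 'contact_force': array([0.4223988 , 0.64952512, 0.211867  ]), 'torque': array([ 0.01254632, -0.04519722, -0.02080681]), 'grasp_force': 0.0, 'gripper_width': 1.0012847243947327} 0.0187
top {'fov_y': 43.780646268380465, 'cx': 322.74648822492907, 'cy': 237.14408651888257, 'pose': array([[ 5.46027244e-02,  9.74941744e-01, -2.15655136e-01,
         2.99376361e-01],
       [-9.98507781e-01,  5.35016703e-02, -1.09444807e-02,
        -3.00270276e-01],
       [ 8.67678891e-04,  2.15930930e-01,  9.76408255e-01,
         9.19476826e-01],
       [ 0.00000000e+00,  0.00000000e+00,  0.00000000e+00,
         1.00000000e+00]])}
side {'fov_y': 48.39587114348084, 'cx': 316.7727647525913, 'cy': 237.02999896239237, 'pose': array([[ 0.99945149, -0.02886759,  0.01622933,  0.50794739],
       [ 0.02696086,  0.42467945, -0.90494225, -1.07235449],
       [ 0.01923124,  0.90488344,  0.4252248 ,  0.41542018],
       [ 0.        ,  0.        ,  0.        ,  1.        ]])}
```

View pics/top0.png

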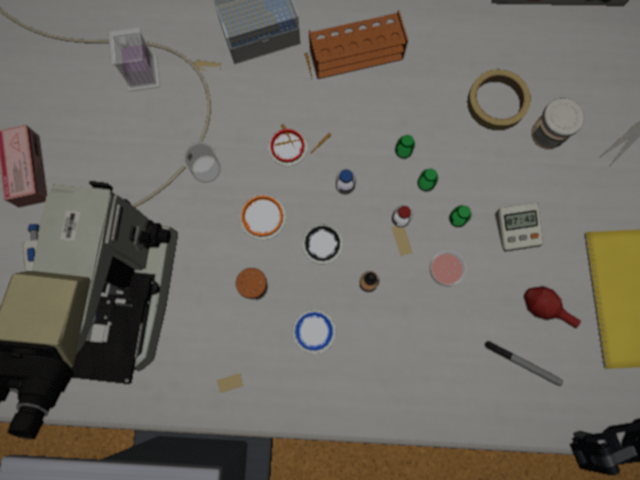

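View pics/side0.png

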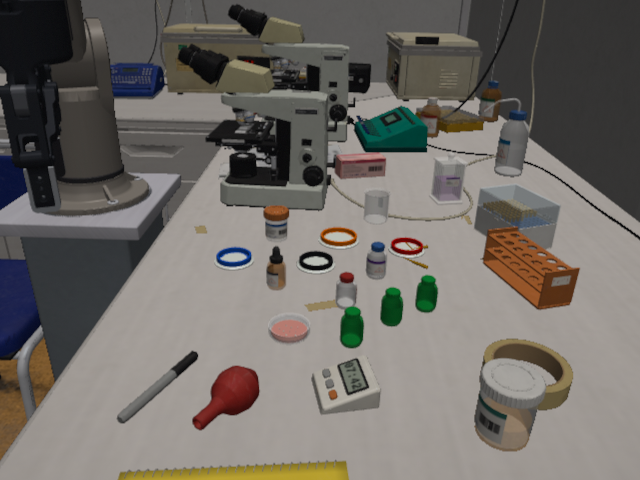

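Top view: blue bottle cap (346,175), red cap (403,212), dropper bulb (370,277), jar (251,283); holders blue (314,331), red (287,146), black (322,243), orange (263,216); beaker (203,163), dish (447,268). In the side view: blue (377,247), red (347,280), dropper (276,255), jar (276,213).

```bash
cat > h.py <<'E'
import numpy as np, cv2
def ray(d,u,v):
    f=240/np.tan(np.radians(d["fov_y"]/2)); P=np.array(d["pose"])
    r=P[:3,:3]@np.array([(u-d["cx"])/f,-(v-d["cy"])/f,-1]); return P[:3,3],r
def at(d,u,v,z):
    o,r=ray(d,u,v); return (o+r*(z-o[2])/r[2])[:2]
def proj(d,p):
    f=240/np.tan(np.radians(d["fov_y"]/2)); P=np.array(d["pose"])
    c=P[:3,:3].T@(np.asarray(p)-P[:3,3]); return d["cx"]-f*c[0]/c[2], d["cy"]+f*c[1]/c[2]
def circ(d,x,y,z,r,n=48):
    return np.array([proj(d,[x+r*np.cos(a),y+r*np.sin(a),z]) for a in np.linspace(0,2*np.pi,n,endpoint=False)])
def hue(img):
    h=cv2.cvtColor(img,cv2.COLOR_RGB2HSV).astype(int); return h[...,0],h[...,1],h[...,2]
def blob(mask,u,v,w):
    m=np.zeros_like(mask,np.uint8); m[v-w:v+w,u-w:u+w]=mask[v-w:v+w,u-w:u+w]
    n,l,s,c=cv2.connectedComponentsWithStats(m); k=1+np.argmax(s[1:,4]); return (l==k),s[k]
def fitsol(d,mask,parts):
    # fit silhouette of stacked discs/cylinders [(z0,z1,r)] to mask by IoU (4x supersampled)
    from scipy.optimize import minimize
    ys,xs=np.where(mask); x0=at(d,xs.mean(),ys.mean(),np.mean([p[:2] for p in parts]))
    S=4; u0,v0=xs.min()-12,ys.min()-12; sh=((ys.max()+12-v0)*S,(xs.max()+12-u0)*S)
    M=cv2.resize(mask[v0:ys.max()+12,u0:xs.max()+12].astype(np.float32),sh[::-1],interpolation=cv2.INTER_LINEAR)>.5
    def cost(p):
        im=np.zeros(sh,np.uint8)
        for z0,z1,r in parts:
            q=np.vstack([circ(d,p[0],p[1],z,r) for z in(z0,z1)])
            q=((q-[u0,v0]+.5)*S-.5).astype(np.float32)
            cv2.fillConvexPoly(im,cv2.convexHull(np.round(q).astype(np.int32)),1)
        return 1-(M&(im>0)).sum()/(M|(im>0)).sum()
    r=minimize(cost,x0,method="Nelder-Mead",options=dict(initial_simplex=[x0,x0+[.006,0],x0+[0,.006]],xatol=1e-4))
    return r.x,r.fun
E
python3 - <<'E'
from station import imaging
from h import *
T=imaging.read_camera("top");S=imaging.read_camera("side")
def masks(img):
    h,s,v=hue(img)
    return dict(blue=(h>100)&(h<130)&(s>120),red=((h<6)|(h>172))&(s>120),orange=(h<14)&(s>130),black=(v<45))
mt,ms=masks(T["frame"]),masks(S["frame"])
caps=dict(blue=((346,175),(377,247),[(.046,.056,.011)]),red=((403,212),(347,278),[(.04,.05,.010)]),
 orange=((251,283),(276,212),[(.042,.056,.023)]))
for k,(a,b,p) in caps.items():
    for n,d,m,c in(("top",T,mt,a),("side",S,ms,b)):
        mk,s=blob(m[k],*c,22); print("cap",k,n,s,*fitsol(d,mk,p))
print("bulb seg"); 
for n,d,m,c in(("top",T,mt,(371,277)),("side",S,ms,(277,255))):
    mk,s=blob(m["black"],*c,16); print(n,s,*fitsol(d,mk,[(.052,.068,.006)]))
H=dict(blue=((314,331),(234,258),.029),red=((287,146),(407,247),.028),black=((322,243),(316,261),.028),orange=((263,216),(339,237),.033))
for k,(a,b,r) in H.items():
    for n,d,m,c in(("top",T,mt,a),("side",S,ms,b)):
        mk,s=blob(m[k],*c,28)
        cs,_=cv2.findContours(mk.astype(np.uint8),cv2.RETR_EXTERNAL,cv2.CHAIN_APPROX_NONE)
        fill=np.zeros(mk.shape,np.uint8);cv2.drawContours(fill,[cv2.convexHull(cs[0])],-1,1,-1)
        print("hold",k,n,s,*fitsol(d,fill>0,[(.004,.012,r)]))
print("beaker",at(T,203,163,.03),"dish",at(T,447,268,.007),"green",at(T,405,146,.03),at(T,428,180,.03),at(T,460,215,.03))
a=cv2.resize(T["frame"][110:360,180:480],None,fx=2.5,fy=2.4,interpolation=cv2.INTER_CUBIC)
cv2.imwrite("pics/crop.png",a[:,:,::-1])
E
```

```text
cap blue top [340 170  12  12 107] [ 0.58823702 -0.32002756] 0.4405502784146741
cap blue side [372 242  12  10  95] [ 0.58993284 -0.32122926] 0.3877221324717286
cap red top [399 207  11  11  98] [ 0.53692473 -0.41048004] 0.39613899613899617
cap red side [340 273  14  10 109] [ 0.53931057 -0.41069183] 0.3560325684678016
cap orange top [237 269  29  29 684] [ 0.41745123 -0.19006413] 0.17490006787842216
cap orange side [264 206  25  15 315] [ 0.4176391  -0.19144596] 0.19872712808273663
bulb seg
top [365 273  12  12 106] [ 0.43208546 -0.36277054] 0.30260047281323876
side [270 247  13  17 140] [ 0.43649982 -0.38558903] 0.2896405919661733
hold blue top [296 313  36  37 321] [ 0.35576681 -0.2837826 ] 0.0939794419970631
hold blue side [217 247  34  19 321] [ 0.35707691 -0.28753409] 0.11467081389320888
hold red top [271 129  33  33 226] [ 0.64926929 -0.22373614] 0.08857049820905238
hold red side [391 238  32  17 264] [ 0.64977041 -0.22914217] 0.10296352583586621
hold black top [306 227  33  32 134] [ 0.49275025 -0.29009329] 0.22401012475140114
hold black side [300 252  33  18 283] [ 0.49283916 -0.29249531] 0.133962468814405
hold orange top [242 196  41  40 275] [ 0.5306807  -0.19196482] 0.06926638176638178
hold orange side [321 228  36  18 245] [ 0.53118345 -0.19726231] 0.08382920972961683
beaker [ 0.60442379 -0.09633344] dish [ 0.46262526 -0.48466397] green [ 0.65008072 -0.41190296] [ 0.59588358 -0.44909383] [ 0.54222788 -0.49918007]
```

View pics/crop.png

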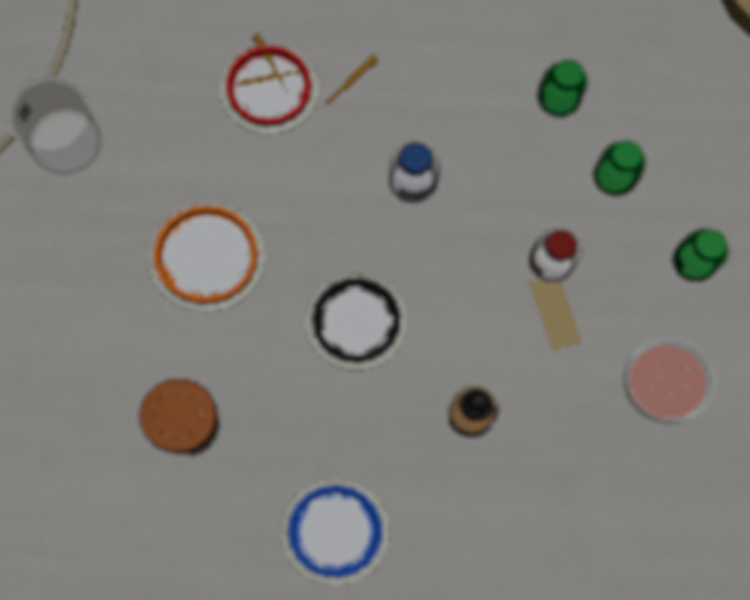

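The crop confirms the positions, with two thin sticks lying in and over the red holder. The top and side fits agree to a few mm. I'll go above the red bottle first.

carry_out(targets=[0, 28, 21, -11, 0, 0, 28, 21, -11, 0, 0, 28, 21, -11, 0, 0, 28, 21, -11, 0, 0, 28, 21, -11, 0, 0, 28, 21, -11, 0, 0, 28, 21, -11, 0, 0, 28, 21, -11, 0, 0, 28, 21, -11, 0, 0, 28, 24, -11, 0, 0, 0, 0, 0, 0, 0, 0, 0, 0, 0], newtons=25)

```text
t: 1.4
eef_pos: [0.5378, -0.4098, 0.1206]
tool_rot: [-0.001, 0.981, 0.195, -0.0]
contact_force: [-0.3, -1.0, -0.1]
gripper_width: 0.998
grasp_force: 0.0
```

Run:
```python
from station import imaging,bot
from h import *
from scipy.optimize import least_squares
T=imaging.read_camera("top");S=imaging.read_camera("side")
print(bot.get_obs()["eef_pos"],bot.get_obs()["q"])
# dropper: amber body + bulb, full silhouette
for n,d,c,w in(("top",T,(370,279),18),("side",S,(276,270),24)):
    h,s,v=hue(d["frame"]); mk,st=blob((v<45)|((s>75)&(h<25)),*c,w); print(n,st,*fitsol(d,mk,[(0,.047,.0145),(.047,.053,.01),(.053,.068,.006)]))
a=np.hstack([cv2.resize(S["frame"][160:380,180:480],(750,550),interpolation=cv2.INTER_CUBIC)])
cv2.imwrite("pics/side1.png",a[:,:,::-1])
```

```text
[ 0.53610735 -0.41238737  0.12139458] [ 0.59355857  0.58786991 -0.04368215  1.64102822  0.03199349  0.91349605
 -0.64387636]
top [352 288   7   9  35] [ 0.40416586 -0.33288004] 0.8962264150943396
side [268 248  17  40 416] [ 0.43449167 -0.35846873] 0.4485989056541204
```

View pics/side1.png

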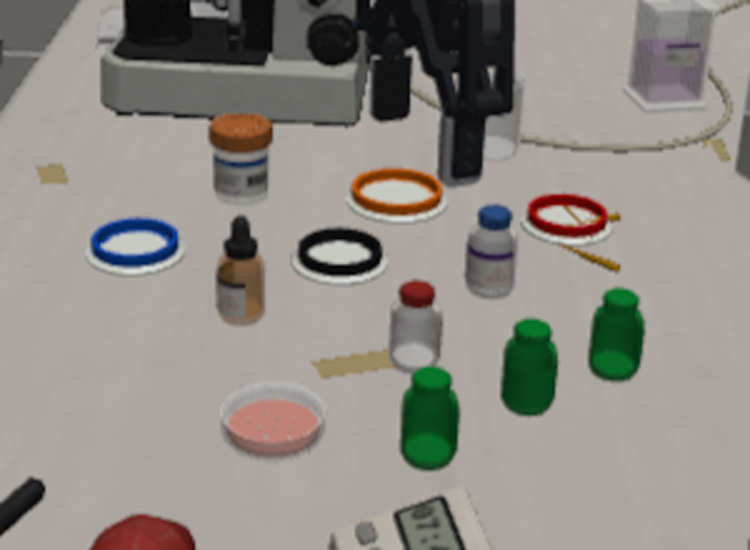

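The side crop shows the gripper above the red bottle (417,325) with its fingers either side and the neighbours clear. I'll descend and grasp.

carry_out(targets=[0, 1, 0, -30, 0, 0, 0, 0, -30, 0, 0, 0, 0, -25, 0, 0, 0, 0, -20, 0, 0, 0, 0, 0, 0, 180, 0, 0, 0, 0, 255, 0, 0, 0, 0, 255, 0, 0, 0, 0, 255, 0, 0, 0, 0, 255, 0, 0, 0, 0, 255, 0, 0, 0, 0, 255, 0, 0, 0, 0])

```text
t: 2.7
eef_pos: [0.5388, -0.4116, 0.0176]
tool_rot: [0.001, 0.981, 0.194, 0.001]
contact_force: [-1.7, -0.4, 6.2]
gripper_width: 0.333
grasp_force: 24.5
```

carry_out(targets=[255, 0, 0, 20, 0, 255, 0, 0, 40, 0, 255, 0, 0, 40, 0, 255, 14, 23, 0, 0, 255, 14, 23, 0, 0, 255, 14, 23, 0, 0, 255, 14, 23, 0, 0, 255, 14, 23, 0, 0, 255, 14, 23, 0, 0, 255, 14, 23, 0, 0, 255, 13, 24, 0, 0, 255, 0, 0, 0, 0, 255, 0, 0, -30, 0, 255, 0, 0, -30, 0, 255, 0, 0, 0, 0])

```text
t: 4.2
eef_pos: [0.6454, -0.2259, 0.0521]
tool_rot: [-0.002, 0.981, 0.194, -0.004]
contact_force: [-0.8, 0.4, -1.1]
gripper_width: 0.327
grasp_force: 24.9
```

Run:
```python
from station import imaging,bot
from h import *
T=imaging.read_camera("top");S=imaging.read_camera("side")
print(bot.get_obs()["eef_pos"])
a=cv2.resize(S["frame"][160:310,300:500],(400,300),interpolation=cv2.INTER_CUBIC)
b=cv2.resize(T["frame"][80:230,200:400],(400,300),interpolation=cv2.INTER_CUBIC)
cv2.imwrite("pics/r2.png",np.hstack([a,b])[:,:,::-1])
```

```text
[ 0.64858922 -0.22667855  0.05635643]
```

View pics/r2.png

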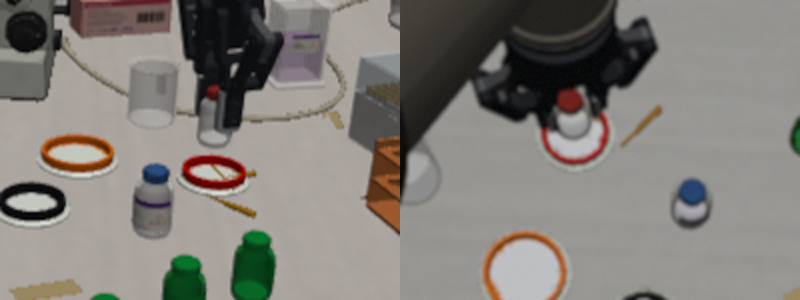

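The red bottle is held upright over the red holder (side crop (215,130) against the rim at (213,172)). I'll lower and release it.

carry_out(targets=[255, 1, 0, -15, 0, 255, 0, 0, -12, 0, 255, 0, 0, -5, 0, 255, 0, 0, -3, 0, 255, 0, 0, 0, 0, 160, 0, 0, 0, 0, 100, 0, 0, 0, 0, 0, 0, 0, 0, 0, 0, 0, 0, 0, 0, 0, 0, 0, 0, 0, 0, 0, 0, 0, 0])

```text
t: 5.4
eef_pos: [0.6502, -0.2261, 0.0213]
tool_rot: [0.0, 0.981, 0.194, 0.0]
contact_force: [-0.4, 0.6, -0.4]
gripper_width: 0.998
grasp_force: 0.0
```

carry_out(targets=[0, 0, 0, 30, 0, 0, 0, 0, 40, 0, 0, 0, 0, 30, 0, 0, -15, -23, 0, 0, 0, -15, -24, 0, 0, 0, -15, -24, 0, 0, 0, -15, -24, 0, 0, 0, 0, 0, 0, 0, 0, 0, 0, 0, 0])

```text
t: 6.3
eef_pos: [0.5898, -0.3217, 0.1213]
tool_rot: [-0.0, 0.981, 0.193, 0.0]
contact_force: [-0.6, 1.0, 0.7]
gripper_width: 1.001
grasp_force: 0.0
```

Run:
```python
from station import imaging,bot
from h import *
T=imaging.read_camera("top");S=imaging.read_camera("side")
print(bot.get_obs()["eef_pos"])
a=cv2.resize(S["frame"][160:310,300:500],(400,300),interpolation=cv2.INTER_CUBIC)
b=cv2.resize(T["frame"][80:230,200:400],(400,300),interpolation=cv2.INTER_CUBIC)
cv2.imwrite("pics/r3.png",np.hstack([a,b])[:,:,::-1])
```

```text
[ 0.59104211 -0.31954864  0.12130666]
```

View pics/r3.png

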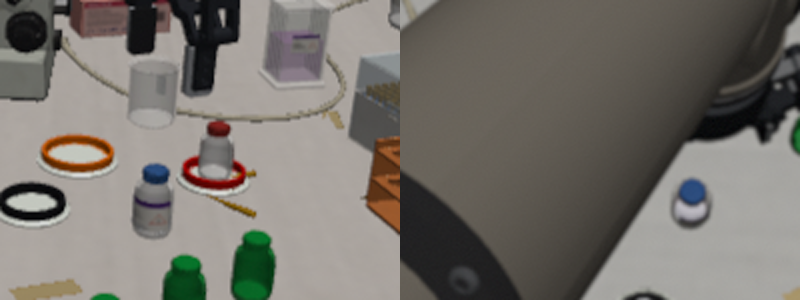

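The red bottle stands in the red holder (side crop (215,155)). Grasping blue next.

carry_out(targets=[0, 0, 0, -30, 0, 0, 0, 0, -30, 0, 0, 0, 0, -25, 0, 0, 0, 0, -20, 0, 0, 0, 0, 0, 0, 180, 0, 0, 0, 0, 255, 0, 0, 0, 0, 255, 0, 0, 0, 0, 255, 0, 0, 0, 0, 255, 0, 0, 0, 0, 255, 0, 0, 0, 0, 255, 0, 0, 0, 0])

```text
t: 7.6
eef_pos: [0.5909, -0.3214, 0.0176]
tool_rot: [0.0, 0.981, 0.194, 0.001]
contact_force: [-0.4, 1.4, 7.0]
gripper_width: 0.358
grasp_force: 24.8
```

carry_out(targets=[255, 0, 0, 20, 0, 255, 0, 0, 40, 0, 255, 0, 0, 40, 0, 255, -26, 4, 0, 0, 255, -26, 4, 0, 0, 255, -26, 4, 0, 0, 255, -26, 4, 0, 0, 255, -26, 4, 0, 0, 255, -26, 4, 0, 0, 255, -26, 4, 0, 0, 255, -26, 4, 0, 0, 255, -26, 4, 0, 0, 255, 0, 0, 0, 0, 255, 0, 0, -30, 0, 255, 0, 0, -30, 0, 255, 0, 0, 0, 0])

```text
t: 9.2
eef_pos: [0.3547, -0.2839, 0.054]
tool_rot: [-0.002, 0.981, 0.194, -0.002]
contact_force: [0.5, -0.1, -0.5]
gripper_width: 0.359
grasp_force: 25.0
```

Run:
```python
from station import imaging,bot
from h import *
T=imaging.read_camera("top");S=imaging.read_camera("side")
o=bot.get_obs();print(o["eef_pos"],o["contact_force"])
a=cv2.resize(S["frame"][160:310,180:380],(400,300),interpolation=cv2.INTER_CUBIC)
b=cv2.resize(T["frame"][240:390,230:430],(400,300),interpolation=cv2.INTER_CUBIC)
cv2.imwrite("pics/b4.png",np.hstack([a,b])[:,:,::-1])
```

```text
[ 0.35639947 -0.2850564   0.05650499] [0.64718289 0.57425583 0.51769791]
```

View pics/b4.png

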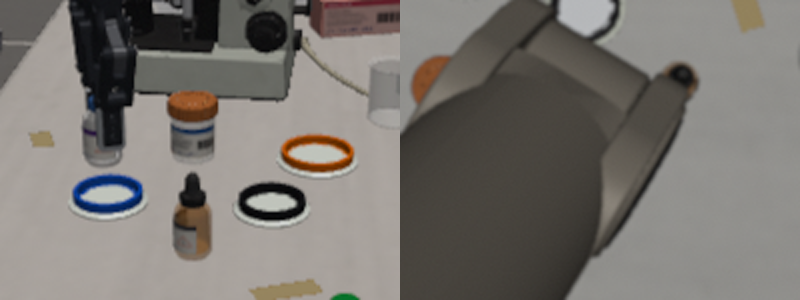

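Blue is held upright over the blue holder (side crop (103,145), rim at (108,193)). Lower and release, then move above the dropper.

carry_out(targets=[255, 0, 0, -15, 0, 255, 0, 0, -12, 0, 255, 0, 0, -5, 0, 255, 0, 0, -3, 0, 255, 0, 0, 0, 0, 160, 0, 0, 0, 0, 100, 0, 0, 0, 0, 0, 0, 0, 0, 0, 0, 0, 0, 0, 0, 0, 0, 0, 0, 0, 0, 0, 0, 0, 0])

```text
t: 10.4
eef_pos: [0.3561, -0.2851, 0.0213]
tool_rot: [0.0, 0.981, 0.194, 0.0]
contact_force: [-0.4, 0.1, -0.5]
gripper_width: 1.0
grasp_force: 0.0
```

carry_out(targets=[0, 0, 0, 30, 0, 0, 0, 0, 40, 0, 0, 0, 0, 40, 0, 0, 19, -19, 0, 0, 0, 19, -19, 0, 0, 0, 19, -19, 0, 0, 0, 20, -20, 0, 0, 0, 0, 0, 0, 0, 0, 0, 0, 0, 0])

```text
t: 11.3
eef_pos: [0.4329, -0.362, 0.1309]
tool_rot: [-0.0, 0.981, 0.194, -0.0]
contact_force: [-0.8, 0.3, 0.1]
gripper_width: 0.997
grasp_force: 0.0
```

Run:
```python
from station import imaging,bot
from h import *
S=imaging.read_camera("side")
o=bot.get_obs();print(o["eef_pos"],proj(S,[.433,-.362,.068]),proj(S,[.433,-.362,0]))
a=cv2.resize(S["frame"][160:310,180:380],(800,600),interpolation=cv2.INTER_CUBIC)
cv2.imwrite("pics/b5.png",a[:,:,::-1])
```

```text
[ 0.43235167 -0.36148036  0.13082634] (np.float64(274.65809482811835), np.float64(244.138344770912)) (np.float64(275.290894167873), np.float64(283.93061868316295))
```

View pics/b5.png

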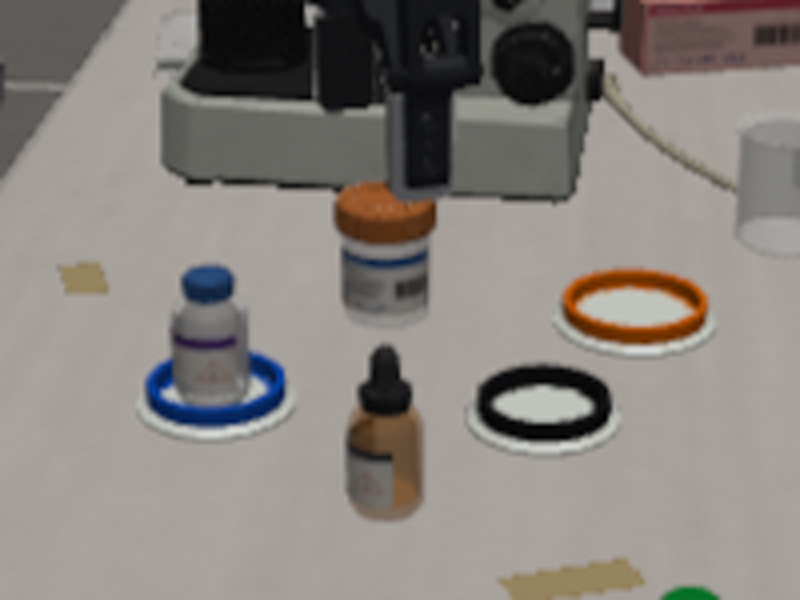

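Blue stands in its holder. The dropper base is at crop (384,508), about 2 mm nearer than estimated, so I'll shift slightly and grasp.

carry_out(targets=[0, 1, -2, -30, 0, 0, 0, 0, -35, 0, 0, 0, 0, -30, 0, 0, 0, 0, -20, 0, 0, 0, 0, 0, 0, 180, 0, 0, 0, 0, 255, 0, 0, 0, 0, 255, 0, 0, 0, 0, 255, 0, 0, 0, 0, 255, 0, 0, 0, 0, 255, 0, 0, 0, 0, 255, 0, 0, 0, 0])

```text
t: 12.55
eef_pos: [0.4347, -0.3646, 0.0174]
tool_rot: [0.001, 0.981, 0.194, 0.001]
contact_force: [-0.6, -1.1, 6.4]
gripper_width: 0.332
grasp_force: 24.3
```

carry_out(targets=[255, 0, 0, 20, 0, 255, 0, 0, 40, 0, 255, 0, 0, 40, 0, 255, 15, 18, 0, 0, 255, 15, 18, 0, 0, 255, 15, 18, 0, 0, 255, 14, 18, 0, 0, 255, 0, 0, 0, 0, 255, 0, 0, -30, 0, 255, 0, 0, -30, 0, 255, 0, 0, 0, 0])

```text
t: 13.65
eef_pos: [0.4899, -0.2914, 0.0531]
tool_rot: [-0.002, 0.981, 0.194, -0.003]
contact_force: [-1.1, 1.1, -1.4]
gripper_width: 0.331
grasp_force: 24.9
```

Run:
```python
from station import imaging,bot
from h import *
T=imaging.read_camera("top");S=imaging.read_camera("side")
o=bot.get_obs();print(o["eef_pos"],o["contact_force"])
a=cv2.resize(S["frame"][160:310,230:430],(400,300),interpolation=cv2.INTER_CUBIC)
b=cv2.resize(T["frame"][180:330,230:430],(400,300),interpolation=cv2.INTER_CUBIC)
cv2.imwrite("pics/d6.png",np.hstack([a,b])[:,:,::-1])
```

```text
[ 0.49257492 -0.29255302  0.05650905] [0.01753822 0.17033012 0.46754313]
```

View pics/d6.png

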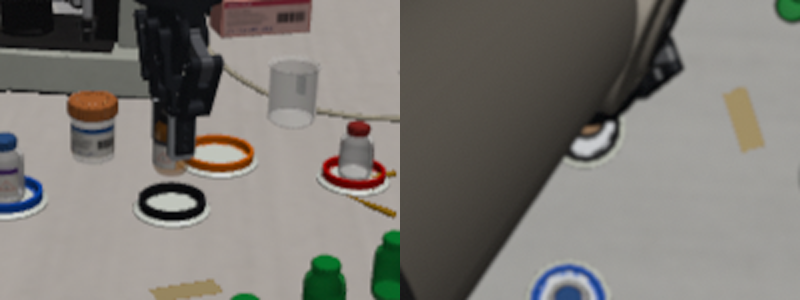

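The dropper hangs upright over the black holder (side crop (172,165), rim (172,203)). Lower, release, and go above the jar.

carry_out(targets=[255, 0, 0, -15, 0, 255, 0, 0, -12, 0, 255, 0, 0, -5, 0, 255, 0, 0, -3, 0, 255, 0, 0, 0, 0, 160, 0, 0, 0, 0, 100, 0, 0, 0, 0, 0, 0, 0, 0, 0, 0, 0, 0, 0, 0, 0, 0, 0, 0, 0, 0, 0, 0, 0, 0])

```text
t: 14.85
eef_pos: [0.4931, -0.2921, 0.0213]
tool_rot: [0.0, 0.981, 0.194, 0.0]
contact_force: [0.4, 0.6, 0.2]
gripper_width: 1.002
grasp_force: 0.0
```

carry_out(targets=[0, 0, 0, 30, 0, 0, 0, 0, 40, 0, 0, 0, 0, 40, 0, 0, -15, 20, 0, 0, 0, -15, 20, 0, 0, 0, -15, 20, 0, 0, 0, -15, 20, 0, 0, 0, -15, 21, 0, 0, 0, 0, 0, 0, 0])

```text
t: 15.75
eef_pos: [0.4159, -0.1886, 0.1311]
tool_rot: [-0.001, 0.981, 0.195, -0.001]
contact_force: [0.8, 0.2, -0.2]
gripper_width: 1.002
grasp_force: 0.0
```

Run:
```python
from station import imaging,bot
from h import *
T=imaging.read_camera("top");S=imaging.read_camera("side")
o=bot.get_obs();print(o["eef_pos"],o["contact_force"])
a=cv2.resize(S["frame"][0:300,150:400],(400,480),interpolation=cv2.INTER_CUBIC)
b=cv2.resize(T["frame"][120:420,80:330],(400,480),interpolation=cv2.INTER_CUBIC)
cv2.imwrite("pics/j7.png",np.hstack([a,b])[:,:,::-1])
```

```text
[ 0.4183671  -0.1911533   0.13160738] [0.86365707 0.12890218 0.4066178 ]
```

View pics/j7.png

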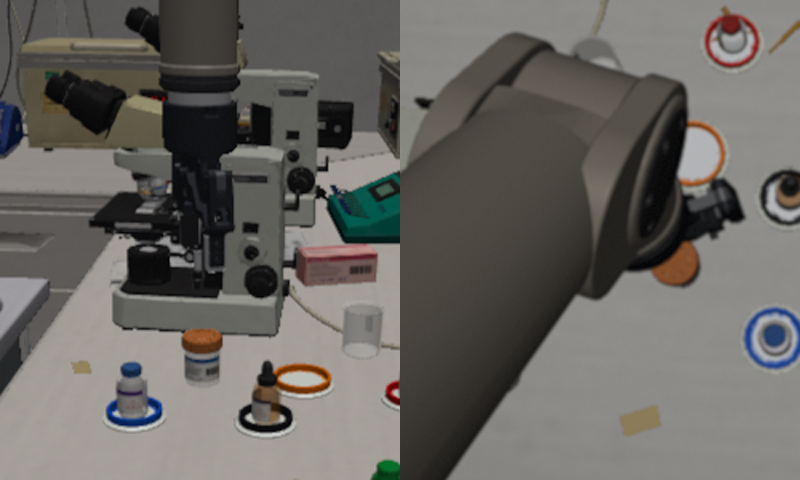

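All three bottles stand in place, and the arm is clear of the microscope with no contact force. I'll descend on the jar and grip its lid.

carry_out(targets=[0, 0, 0, -25, 0, 0, 0, 0, -25, 0, 0, 0, 0, -25, 0, 0, 0, 0, -25, 0, 0, 0, 0, 0, 0, 120, 0, 0, 0, 0, 255, 0, 0, 0, 0, 255, 0, 0, 0, 0, 255, 0, 0, 0, 0, 255, 0, 0, 0, 0, 255, 0, 0, 0, 0])

```text
t: 16.95
eef_pos: [0.4192, -0.1917, 0.0326]
tool_rot: [0.001, 0.981, 0.194, 0.001]
contact_force: [-1.9, -0.2, 6.2]
gripper_width: 0.529
grasp_force: 25.0
```

carry_out(targets=[255, 0, 0, 20, 0, 255, 0, 0, 30, 0, 255, 0, 0, 30, 0, 255, 19, -1, 0, 0, 255, 19, -1, 0, 0, 255, 19, 0, 0, 0, 255, 19, -1, 0, 0, 255, 19, 0, 0, 0, 255, 18, 0, 0, 0, 255, 0, 0, 0, 0, 255, 0, 0, -25, 0, 255, 0, 0, -25, 0, 255, 0, 0, 0, 0])

```text
t: 18.25
eef_pos: [0.5278, -0.1936, 0.0589]
tool_rot: [-0.001, 0.981, 0.194, -0.003]
contact_force: [-0.8, -0.6, -0.7]
gripper_width: 0.524
grasp_force: 25.9
```

Run:
```python
from station import imaging,bot
from h import *
T=imaging.read_camera("top");S=imaging.read_camera("side")
o=bot.get_obs();print(o["eef_pos"],o["contact_force"])
a=cv2.resize(S["frame"][150:300,230:430],(400,300),interpolation=cv2.INTER_CUBIC)
b=cv2.resize(T["frame"][130:280,180:380],(400,300),interpolation=cv2.INTER_CUBIC)
cv2.imwrite("pics/j8.png",np.hstack([a,b])[:,:,::-1])
```

```text
[ 0.53038949 -0.19421334  0.06169984] [-0.30478922  0.72488526  0.20561773]
```

View pics/j8.png

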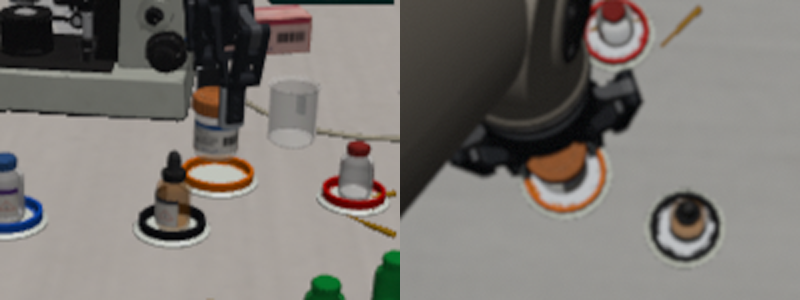

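The jar is upright over the orange holder (side crop (217,135), rim (219,172)). Lower, release, and raise clear.

carry_out(targets=[255, 0, 0, -10, 0, 255, 0, 0, -8, 0, 255, 0, 0, -5, 0, 255, 0, 0, -3, 0, 255, 0, 0, 0, 0, 130, 0, 0, 0, 0, 80, 0, 0, 0, 0, 0, 0, 0, 0, 0, 0, 0, 0, 0, 0, 0, 0, 0, 0, 0, 0, 0, 0, 0, 0])

```text
t: 19.45
eef_pos: [0.5311, -0.1941, 0.0351]
tool_rot: [-0.0, 0.981, 0.194, -0.0]
contact_force: [-0.4, 0.5, -0.1]
gripper_width: 1.001
grasp_force: 0.0
```

carry_out(targets=[0, 0, 0, 30, 0, 0, 0, 0, 40, 0, 0, 0, 0, 40, 0, 0, 0, 0, 40, 0, 0, 0, -40, 0, 0, 0, 0, -40, 0, 0, 0, 0, -40, 0, 0, 0, 0, -40, 0, 0, 0, 0, -40, 0, 0, 0, 0, -40, 0, 0, 0, 0, -40, 0, 0, 0, 0, -40, 0, 0, 0, 0, 0, 0, 0])

```text
t: 20.75
eef_pos: [0.5276, -0.5212, 0.1845]
tool_rot: [0.002, 0.982, 0.19, -0.001]
contact_force: [-0.5, -1.1, 0.4]
gripper_width: 0.999
grasp_force: 0.0
```

Run:
```python
from station import imaging,bot
from h import *
T=imaging.read_camera("top");S=imaging.read_camera("side")
o=bot.get_obs();print(o["eef_pos"],o["contact_force"])
a=cv2.resize(S["frame"][180:300,200:440],(800,400),interpolation=cv2.INTER_CUBIC)
b=cv2.resize(T["frame"][100:380,180:460],(200,200),interpolation=cv2.INTER_CUBIC)
c=np.zeros((600,800,3),np.uint8);c[:400]=a;c[400:,:200]=b
cv2.imwrite("pics/f9.png",c[:,:,::-1])
```

```text
[ 0.53031898 -0.51487505  0.18441734] [-0.06571274  1.08278357 -0.23137592]
```

View pics/f9.png

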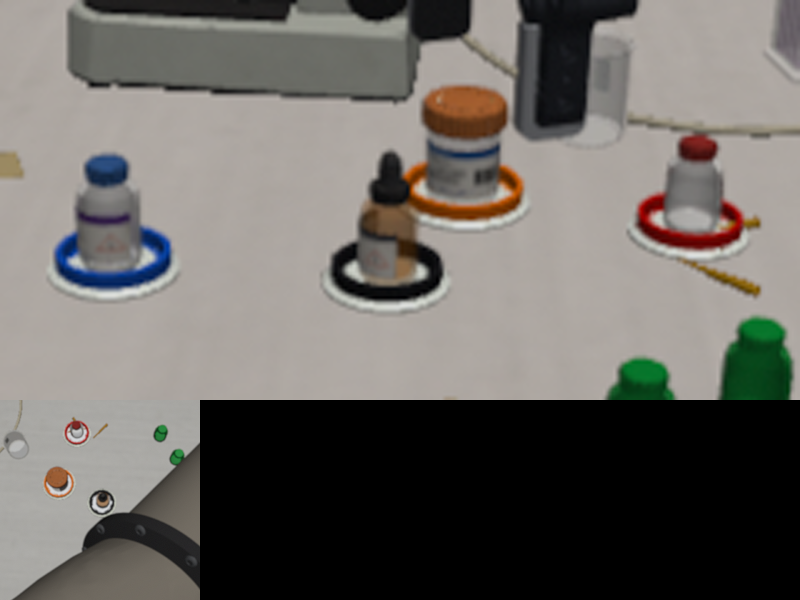

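All four stand upright and close to centred in their own holders; the gripper touches nothing. Handing in.

```bash
python3 -c "
from station import bot
print(bot.hand_in())"
```

```text
the job is handed in; nothing more can be done
None
```

All four containers stand upright in the holders of their own colours, the beaker and petri dish were not touched, and the job was handed in after about 21 s of robot time; no verdict was returned.

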